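# Move the baked wafer onto the chill plate

## Task

The wafer on the black hot plate has finished baking: first slide the cooled carrier from the chill plate to the middle of the green-covered unloading shelf, then slide the hot carrier onto the freed chill plate, centred and square with it. Push the carriers only by their metal frames, keep them flat on the deck, never touch a wafer or let the two carriers touch each other, and leave the other things on the bench where they are.

Things in the scene. Friction and masses are not known exactly. Their poses are not given: they have to be found in the camera images.
- carrier_hot: square aluminium carrier frame, 120 x 120 x 10 mm, about 0.37 kg, lying flat on the hot plate with a round 100 mm wafer with an AMBER film let into its top. Origin: centre of its underside; x and y parallel to its sides, z up. Too wide to grasp from above: it is pushed by its 10 mm high side faces. Slides freely on the deck
- carrier_cool: the same carrier frame (120 x 120 x 10 mm, about 0.37 kg, origin at the centre of its underside, axes parallel to its sides) with a VIOLET wafer, at the start lying on the chill plate
- wafer_hot: the amber wafer fixed in carrier_hot: disc of 100 mm diameter, centred on the carrier, its face 0.4 mm above the frame's top (10.4 mm above the deck); must not be touched. Origin: centre of its underside, 9.2 mm above the deck
- wafer_cool: the violet wafer fixed in carrier_cool, same size and place on its carrier; must not be touched
- station: the row of three bays (hot plate, chill plate in the middle, shelf) 180 mm apart. Their tops form one level, continuous, smooth deck, 176 mm (x) by 536 mm (y), 70 mm above the bench, without rims or steps; beyond its edges it drops to the bench. Origin: on the bench, under the middle of the deck; x across the row, away from the robot, y along the row; turned up to 9 degrees
- chill_centre (a point): centre of the bright aluminium chill plate (172 x 172 mm, dark concentric grooves), on its top face, 70 mm above the bench, the middle of the row; axes parallel to its sides, as the station's. On the robot's side a lower control panel (top below 60 mm, reaching 120 mm from the centre) fronts the chill plate and the hot plate
- hot_centre (a point): centre of the black hot plate (172 x 172 mm), on its top face, level with the chill plate; at either end of the row, 180 mm from chill_centre; axes as chill_centre
- shelf_centre (a point): centre of the cream plastic unloading shelf (172 x 172 mm) covered with a green sheet of 146 mm square, on its top face, level with the chill plate; at the end of the row opposite the hot plate, 180 mm from chill_centre; axes as chill_centre
- solvent: a brown glass bottle, 68 mm diameter, 140 mm high, behind the row (far side); origin at its underside's centre, standing on the bench; leave it alone
- beaker: a glass beaker, 68 mm diameter, 85 mm high, behind the row; origin at its underside's centre, standing on the bench; leave it alone
- canister: a flat blue round wafer box, 120 mm diameter, 30 mm high, behind the row; origin at its underside's centre, standing on the bench; leave it alone
- tweezers: steel wafer tweezers, 160 mm long, 6 mm high, lying on the bench behind the row; leave them alone
- timer: a white bench timer, 75 x 60 x 18 mm, beyond the row's left end; origin at its underside's centre, standing on the bench; leave it alone
- dropper_tray: a steel tray, 130 x 75 x 22 mm, holding a glass dropper with an orange bulb, beyond the row's right end; origin at its underside's centre, standing on the bench; leave it alone

How it is judged (in metres and radians):
On the way, in this order (a step that is already met when the one before it is completed fails the run):
1. the cooled carrier lies flat in the middle of the unloading shelf, the hot one still on the hot plate (horizontal distance between carrier_cool and shelf_centre below 0.02 m and z of carrier_cool in the frame of chill_centre between -0.003 and 0.003 m and angle between carrier_cool's own z axis and vertical below 0.05 rad and linear speed of carrier_cool below 0.01 m/s and angular speed of carrier_cool below 0.1 rad/s and horizontal distance between carrier_hot and hot_centre below 0.05 m), for 0.2 s.
2. the hot carrier lies flat on the chill plate, centred and square (horizontal distance between carrier_hot and chill_centre below 0.01 m and (angle between the x axis of carrier_hot and the x axis of chill_centre, either way round below 0.1 rad or angle between the x axis of carrier_hot and the y axis of chill_centre, either way round below 0.1 rad) and z of carrier_hot in the frame of chill_centre between -0.003 and 0.003 m and angle between carrier_hot's own z axis and vertical below 0.05 rad), for 0.2 s.
At the end, for the whole second after the job is handed in: The cooled (violet) carrier lies flat and at rest on the unloading shelf, its centre within 20 mm of the shelf's; the hot (amber) carrier lies flat and at rest on the chill plate, its centre within 10 mm of the plate's and its sides within 0.1 rad of square (all of step 2 and horizontal distance between carrier_cool and shelf_centre below 0.02 m and z of carrier_cool in the frame of chill_centre between -0.003 and 0.003 m and angle between carrier_cool's own z axis and vertical below 0.05 rad and linear speed of each of carrier_cool, carrier_hot below 0.01 m/s and angular speed of each of carrier_cool, carrier_hot below 0.1 rad/s); the robot touches nothing.
It fails at once if a wafer is touched (contact force between any of wafer_hot, wafer_cool and the fingers above 0.3 N or contact force between any of wafer_hot, wafer_cool and the arm above 0.3 N).
It fails at once if the two carriers touch (contact force between carrier_hot and carrier_cool above 0.2 N).
It fails at once if a carrier is lifted, tipped or falls off the deck (angle between any of carrier_hot, carrier_cool's own z axis and vertical above 0.15 rad or height (world z) of any of carrier_hot, carrier_cool above 0.085 m or height (world z) of any of carrier_hot, carrier_cool below 0.055 m).
It fails at once if a bystander is displaced by more than 30 mm (distance of any of solvent, beaker, canister, tweezers, timer, dropper_tray from where it was at the start of the episode above 0.03 m).
It also fails if it takes over 67 s, if anything falls off the work surface, if the arm or the gripper's body presses on something with over 40 N, if the wrist force passes 120 N, or if a joint passes its speed limit or range.

## Robot

A 6-joint arm with a two-finger parallel gripper is mounted at the origin on the work surface. World frame = base frame: x ahead of the robot, y to its left, z up, the work surface at z = 0. Lengths are in m, angles in degrees, forces in N, time in s.
With the tool pointing down it reaches from about 0.25 to 0.725 m from the base axis. Payload 9.7 kg.
Tool frame: the origin (TCP) lies midway between the tips of the shut fingers; the grasp point (between the pads) lies 19 mm behind it; z points along the fingers, x is the direction in which the jaws open and shut, and the axes are right-handed (so a half turn about z gives the same grasp; the last joint's range is limited). The gripper opens to 85 mm and grips with 20 to 120 N. Pads are 22 mm wide; open, the fingers measure 114 mm over their backs; the gripper's body (76 mm by 85 mm) begins 54 mm behind the grasp point. The pads swing forward as they close: fully open they stand 13 mm farther back than shut.
Start: joints at [76.375, 4.979, 10.078, 95.1, 0, 90], TCP at [0.13, 0.535, 0.231] pointing down, gripper open.
Joint ranges: [-179.16, 179.16], [-48.56, 103.87], [-65.8, 70.77], [-126.05, 130.52], [-82.76, 87.17], [-180, 180]. Speed limits (degrees/s): [127.2, 127.2, 147.25, 180, 180, 180].

## Interface

Orientations are given as [roll, pitch, yaw] about the fixed x, y, z axes, in that order (R = Rz(yaw) Ry(pitch) Rx(roll)).
In Python, from workcell import bot, optics gives the robot as it stands.
- The arm moves only by the shell command python3 -m creep 'ROWS' [FORCE]. ROWS is JSON, a list of rows, each a list of 7 numbers: the shift along the tool's x, y, z in m, then the turn, a rotation vector about the tool's x, y, z in rad, then the opening, from 0 (shut) to 1 (fully open). A call has 1 to 8 rows; each row is the pose to reach, as a shift and turn from the pose commanded when the call began, along the tool's axes at that moment; what a row does not reach only later rows make up. A row lasts 1/10 s, in which the tool goes at most 50 mm and 8.59 degrees, less where a joint would pass 70% of its speed; a pose out of reach is approached as far as the arm can. A call with a gripper value outside its range is refused whole. The fingers move at their own pace and stop on an object; FORCE is the grip in N (left out, the last holds). Time passes only in rows, so rows that repeat a pose let the fingers close. It gives the time, the measured TCP pose, the force and the opening at its end, in the units of the state.
- bot.get_obs(): the state, without advancing time (a new reading comes with each control period).
- optics.camera(name): name is "scene" or "side" or "wrist"; returns the picture (480x640x3 uint8, red, green, blue); there is no depth.
- optics.camera_params(name): a dict with "camera_matrix" (3x3 intrinsics, pixels), "R" (3x3) and "t" (3): a world point X has camera coordinates R X + t; the wrist camera has in their place "mount" (4x4, takes a point from camera to tool coordinates, whose origin is the TCP and whose axes are the tool frame's). Camera axes: x right, y down, z forward; pixel columns grow to the right and rows downward; lengths in m; the calibration is good to about 2 mm. A picture is of the moment at which its call begins: read the wrist's pose just before it. camera_params takes no time and is no camera call.
- bot.job_done(): hands the job in, once; it reports no verdict.
The state is a dict: "time": time; "q": joint angles; "qd": joint speeds; "joint_efforts": joint torques, N m; "ee_pos": TCP position; "tcp_rot": TCP orientation; "wrist_force": force on the tool from outside, world axes, zero at the start; "torque": the same for the moment, N m; "opening": finger opening in m.
Only numpy, scipy, OpenCV 4.12 (cv2) and the standard library are available. Lean on these libraries where they do the work, as an engineer would, in place of code of your own. Each camera call takes 0.05 s, during which the arm holds its last target.

## Working session

There is one attempt and no reset: what is moved stays moved. The work goes in short steps, Python scripts to look and compute and a shell command to move; the robot and the scene stay as the last step left them, time stands still between calls to the robot, and variables do not carry over. Pictures are saved under pics/ and viewed, and the job is handed in when it is done.

```bash
ls; mkdir -p pics
python3 - <<'E'
from workcell import bot, optics
import cv2
o=bot.get_obs(); print(o)
for n in ("scene","side","wrist"):
    cv2.imwrite(f"pics/{n}0.png",optics.camera(n)[:,:,::-1]); print(n,optics.camera_params(n))
E
```

```text
pics
{'time': 0.0, 'q': array([7.63749577e+01, 5.01214414e+00, 1.00352894e+01, 9.50988781e+01,
       7.63893635e-04, 8.99995021e+01]), 'qd': array([ 0.00244228, -0.01786914, -0.02773283,  0.10223162, -0.0149058 ,
        0.11291388]), 'joint_efforts': array([-3.61797374e-04, -5.20394039e+01,  4.64797640e+01,  1.65970920e-02,
        1.09491673e-04,  7.88796910e-06]), 'ee_pos': array([0.12950676, 0.53431104, 0.23058053]), 'tcp_rot': array([-1.79999235e+02,  7.57328202e-02,  7.63754556e+01]), 'wrist_force': array([-0.08132259,  0.42390079,  0.60565473]), 'torque': array([-0.02188013,  0.02328611, -0.00755177]), 'opening': 0.08574217820893026}
scene {'camera_matrix': array([[515.4372366 ,   0.        , 313.31067483],
       [  0.        , 515.4372366 , 230.46587608],
       [  0.        ,   0.        ,   1.        ]]), 'R': array([[ 0.77311545,  0.63414727, -0.01223704],
       [ 0.35543646, -0.44914537, -0.81971542],
       [-0.5253165 ,  0.62938516, -0.57264028]]), 't': array([-0.494015  , -0.16073941,  1.4402897 ])}
side {'camera_matrix': array([[508.42425801,   0.        , 329.38020116],
       [  0.        , 508.42425801, 242.86886695],
       [  0.        ,   0.        ,   1.        ]]), 'R': array([[ 0.99946552, -0.03167938,  0.00806849],
       [-0.01721024, -0.71973737, -0.69403308],
       [ 0.02779373,  0.69352327, -0.71989789]]), 't': array([-0.59904078,  0.07703041,  1.15262397])}
wrist {'camera_matrix': array([[383.66363567,   0.        , 318.81676026],
       [  0.        , 383.66363567, 240.30669283],
       [  0.        ,   0.        ,   1.        ]]), 'mount': array([[ 9.99999706e-01,  5.82999018e-04,  4.97560530e-04,
         8.52637652e-04],
       [-7.07205971e-04,  9.52115167e-01,  3.05738792e-01,
        -7.82960114e-02],
       [-2.95489512e-04, -3.05739054e-01,  9.52115300e-01,
        -1.42537014e-01],
       [ 0.00000000e+00,  0.00000000e+00,  0.00000000e+00,
         1.00000000e+00]])}
```

View pics/scene0.png

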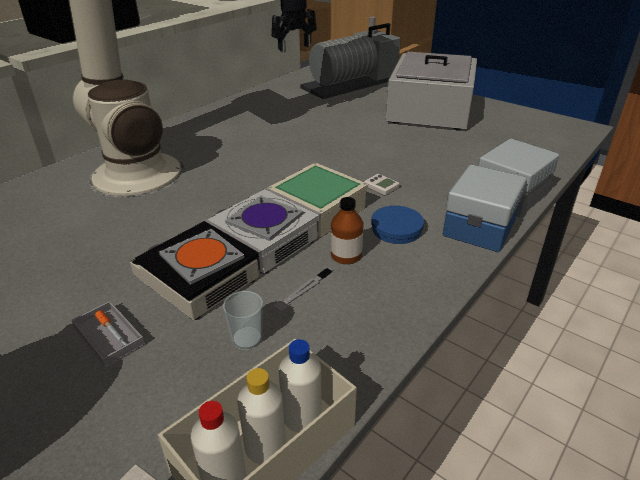

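View pics/side0.png

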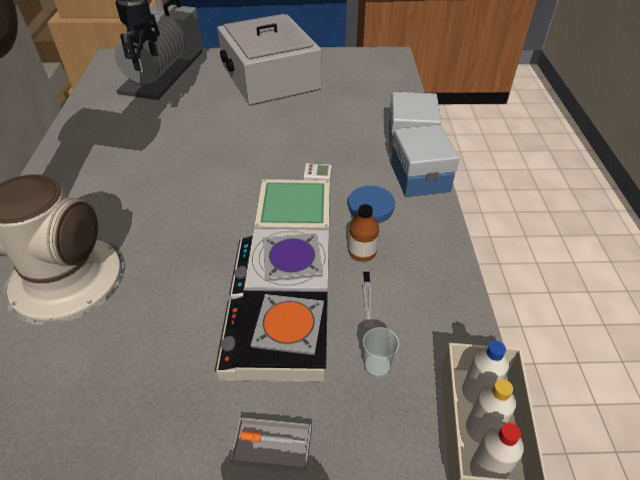

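View pics/wrist0.png

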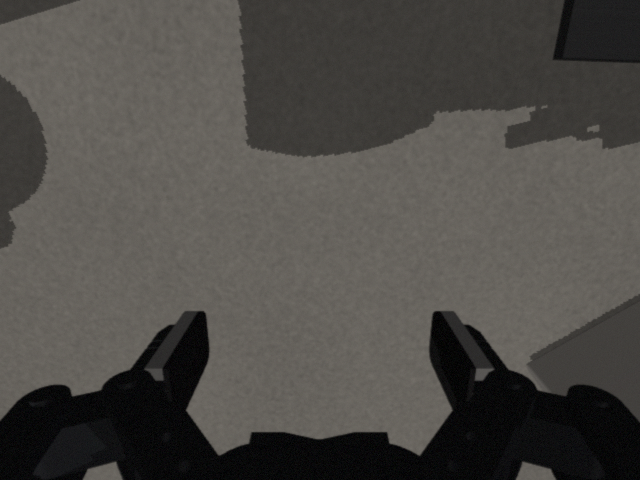

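```bash
cat > h.py <<'E'
import numpy as np, cv2
from workcell import bot, optics
from scipy.spatial.transform import Rotation as Rn
def pose(n,o=None):
    p=optics.camera_params(n); K=p["camera_matrix"]
    if n!="wrist": return K,p["R"].T,-p["R"].T@p["t"]
    o=o or bot.get_obs(); R=Rn.from_euler("xyz",o["tcp_rot"],degrees=True).as_matrix(); M=p["mount"]
    return K,R@M[:3,:3],R@M[:3,3]+o["ee_pos"]
def cast(px,P,z):
    K,R,c=P; px=np.atleast_2d(px).astype(float)
    d=np.c_[px,np.ones(len(px))]@np.linalg.inv(K).T@R.T
    return (c+d*((z-c[2])/d[:,2])[:,None])[:,:2]
def biggest(m):
    cs,_=cv2.findContours(m.astype(np.uint8),cv2.RETR_EXTERNAL,cv2.CHAIN_APPROX_NONE)
    return max(cs,key=cv2.contourArea)[:,0,:]
def masks(im):
    h=cv2.cvtColor(im,cv2.COLOR_RGB2HSV); H,S,V=[h[...,i].astype(int) for i in range(3)]
    return dict(amber=(H<15)&(S>150)&(V>140),violet=(H>122)&(H<145)&(S>110)&(V>50),green=(H>55)&(H<90)&(S>60)&(V>60))
Z=dict(amber=.0804,violet=.0804,green=.0705)
def report(n,im,P):
    for k,m in masks(im).items():
        if m.sum()<200: continue
        c=biggest(m); w=cast(c,P,Z[k])
        r=cv2.minAreaRect((w*1000).astype(np.float32))
        print(n,k,"px",c.mean(0).round(),"rect mm",np.round(r[0],1),np.round(r[1],1),round(r[2],2))
E
python3 - <<'E'
from h import *
for n in("scene","side"):
    im=cv2.imread(f"pics/{n}0.png")[:,:,::-1].copy(); report(n,im,pose(n))
a=cv2.imread("pics/side0.png")[165:395,210:345]; cv2.imwrite("pics/sz.png",cv2.resize(a,None,fx=2.6,fy=2.6,interpolation=cv2.INTER_CUBIC))
a=cv2.imread("pics/scene0.png")[155:320,125:375]; cv2.imwrite("pics/cz.png",cv2.resize(a,None,fx=3.2,fy=3.2,interpolation=cv2.INTER_CUBIC))
E
```

```text
scene amber px [201. 253.] rect mm [ 514.8 -192.6] [91.7 89.5] 38.39
scene violet px [264. 215.] rect mm [516.9 -17. ] [91.4 90.7] 38.34
scene green px [317. 186.] rect mm [518.5 164.7] [145.4 143.7] 87.51
side amber px [288. 322.] rect mm [ 513.2 -191. ] [90.6 92.2] 88.54
side violet px [292. 255.] rect mm [516.8 -17. ] [92.3 90.9] 52.6
side green px [293. 203.] rect mm [516.2 164.6] [141.3 143.6] 87.24
```

View pics/sz.png

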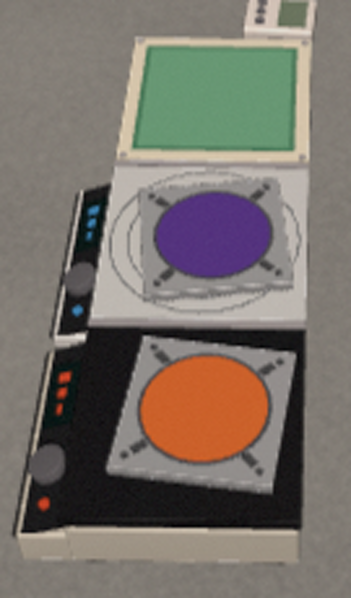

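View pics/cz.png

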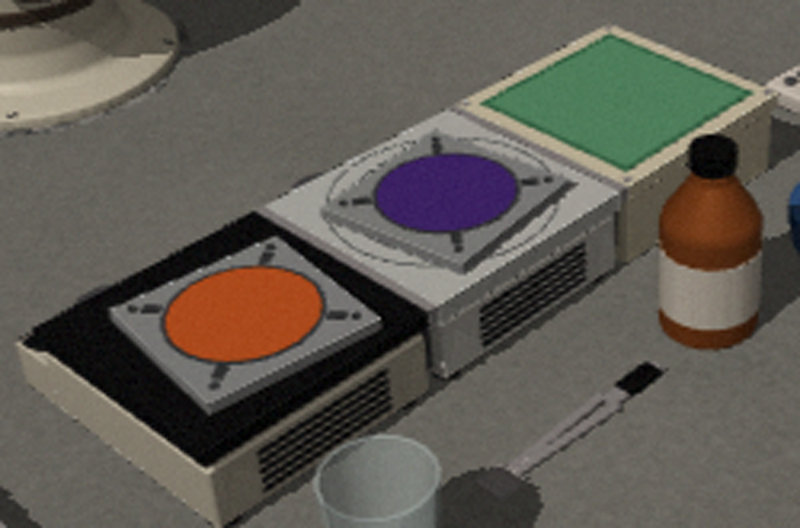

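Run:
```python
from h import *
C={"side":((210,165),2.6,{"hot":[(143,335),(296,352),(272,493),(108,470)],"cool":[(138,188),(278,178),(293,288),(148,298)],"chill":[(112,166),(307,166),(305,328),(90,326)],"deck":[(136,38),(312,40),(299,530),(18,530)]}),
"scene":((125,155),3.2,{"hot":[(112,315),(272,238),(382,322),(210,410)],"cool":[(322,210),(436,133),(576,184),(464,270)]})}
for n,(o,f,d) in C.items():
    im=cv2.imread(f"pics/{n}0.png",0)
    for k,c in d.items():
        px=(np.array(c)/f+o).astype(np.float32)
        if k in("hot","cool"): px=cv2.cornerSubPix(im,px[:,None].copy(),(3,3),(-1,-1),(3,50,.01))[:,0]
        w=cast(px,pose(n),.08 if k in("hot","cool") else .07)*1000
        e=np.roll(w,-1,0)-w
        print(n,k,w.round().tolist(),"c",w.mean(0).round(1),"len",np.linalg.norm(e,axis=1).round(),"ang",(np.degrees(np.arctan2(e[:,1],e[:,0]))%90).round(1))
    for k,p,z in (("bottle",{"side":(363,255),"scene":(347,258)}[n],0.0),("beaker",{"side":(378,368),"scene":(245,340)}[n],0)):
        print(n,k,cast(p,pose(n),z).round(3))
```

```text
side hot [[466.0, -119.0], [586.0, -146.0], [563.0, -265.0], [445.0, -245.0]] c [ 514.8 -193.6] len [123. 121. 119. 128.] ang [77.5 78.9 80.5 80.7]
side cool [[452.0, 36.0], [566.0, 52.0], [582.0, -78.0], [461.0, -88.0]] c [515.4 -19.4] len [115. 131. 121. 125.] ang [7.9 6.8 4.7 4.3]
side chill [[426.0, 74.0], [598.0, 70.0], [591.0, -112.0], [422.0, -106.0]] c [509.3 -18.4] len [172. 182. 169. 180.] ang [88.7 87.8 87.9 88.6]
side deck [[437.0, 252.0], [608.0, 245.0], [582.0, -290.0], [387.0, -285.0]] c [503.4 -19.5] len [172. 536. 195. 539.] ang [87.7 87.2 88.5 84.7]
side bottle [[0.681 0.051]]
side beaker [[ 0.687 -0.251]]
scene hot [[445.0, -240.0], [469.0, -128.0], [583.0, -143.0], [572.0, -267.0]] c [ 517.2 -194.5] len [115. 116. 124. 129.] ang [78.2 82.5 84.7 78.2]
scene cool [[469.0, -88.0], [455.0, 34.0], [578.0, 50.0], [595.0, -78.0]] c [524.2 -20.7] len [123. 125. 128. 127.] ang [6.5 7.4 7.6 4.9]
scene bottle [[0.688 0.055]]
scene beaker [[ 0.687 -0.251]]
```

```bash
cat >> h.py <<'E'
def delta(p,yaw):
    o=bot.get_obs(); R=Rn.from_euler("xyz",o["tcp_rot"],degrees=True)
    T=Rn.from_euler("xyz",[180,0,yaw],degrees=True)
    print("t",o["time"],"shift",R.inv().apply(np.array(p)-o["ee_pos"]).round(4),"turn",(R.inv()*T).as_rotvec().round(4),"F",o["wrist_force"].round(1))
E
python3 -c "
from h import *
delta([.52,-.105,.2],-2.6)"
```

```text
t 0.15 shift [-0.5293  0.5301  0.0313] turn [7.0000e-04 9.0000e-04 1.3783e+00] F [ 0.6 -0.3 -0.4]
```

```bash
python3 -m creep '[[-0.529,0.53,0.03,0,0,1.378,0.6],[-0.529,0.53,0.03,0,0,1.378,0.6],[-0.529,0.53,0.03,0,0,1.378,0.6],[-0.529,0.53,0.03,0,0,1.378,0.6],[-0.529,0.53,0.03,0,0,1.378,0.6],[-0.529,0.53,0.03,0,0,1.378,0.6],[-0.529,0.53,0.03,0,0,1.378,0.6],[-0.529,0.53,0.03,0,0,1.378,0.6]]'; python3 -c "
from h import *
delta([.52,-.105,.2],-2.6)"
```

```text
time: 0.95
ee_pos: [0.3384, 0.1916, 0.2153]
tcp_rot: [-180.0, -0.0, 7.3]
wrist_force: [0.8, 1.1, 0.6]
opening: 0.0511
t 0.95 shift [0.1425 0.3173 0.0152] turn [-0.0003 -0.0005  0.1725] F [0.8 1.1 0.6]
```

```bash
python3 -m creep '[[0,0,0,0,0,0,0.6],[0,0,0,0,0,0,0.6]]'; python3 -c "
from h import *
delta([.52,-.105,.2],-2.6)"
```

```text
time: 1.15
ee_pos: [0.3385, 0.1923, 0.2152]
tcp_rot: [-180.0, 0.0, 7.4]
wrist_force: [-0.7, 0.5, -0.0]
opening: 0.0514
t 1.15 shift [0.1415 0.3183 0.0151] turn [-1.000e-04  2.000e-04  1.752e-01] F [-0.7  0.5 -0. ]
```

```bash
python3 -m creep '[[0.141,0.318,0.015,0,0,0.175,0.6],[0.141,0.318,0.015,0,0,0.175,0.6],[0.141,0.318,0.015,0,0,0.175,0.6],[0.141,0.318,0.015,0,0,0.175,0.6],[0.141,0.318,0.015,0,0,0.175,0.6],[0.141,0.318,0.015,0,0,0.175,0.6],[0.141,0.318,0.015,0,0,0.175,0.6],[0.141,0.318,0.015,0,0,0.175,0.6]]'
python3 - <<'E'
from h import *
delta([.52,-.105,.2],-2.6)
P=pose("wrist"); im=optics.camera("wrist"); cv2.imwrite("pics/w1.png",im[:,:,::-1]); report("wrist",im,P)
print(bot.get_obs()["q"])
E
```

```text
time: 1.95
ee_pos: [0.5219, -0.105, 0.1981]
tcp_rot: [180.0, 0.1, -2.4]
wrist_force: [-0.1, 0.6, -0.6]
opening: 0.0511
t 1.95 shift [-0.0019  0.0001 -0.0019] turn [0.0003 0.0023 0.0033] F [-0.1  0.6 -0.6]
wrist amber px [313. 338.] rect mm [ 514.9 -190.7] [94.1 90.8] 81.82
wrist violet px [304.  97.] rect mm [516.2 -16.1] [93.5 93.1] 89.16
[-1.11997944e+01  1.93437381e+00  3.26896184e+00  9.14815304e+01
  7.92723903e-03  8.11799851e+01]
```

View pics/w1.png

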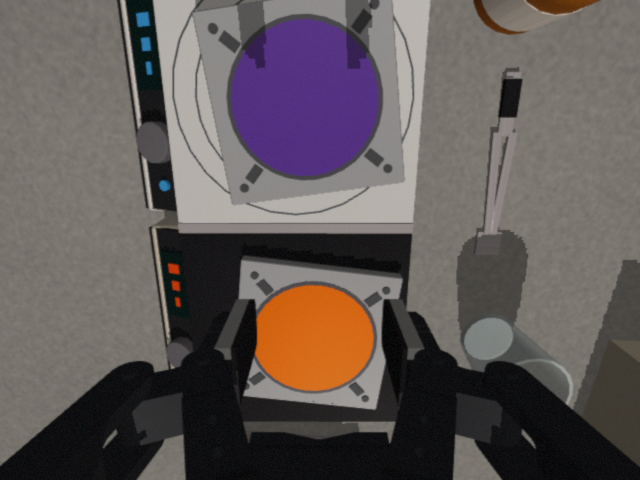

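Run:
```python
from h import *
P=pose("wrist")
f=lambda p,z=.08:(cast(p,P,z)*1000).round(1).tolist()
print("cool",f([(231,205),(404,182),(193,14)]),"hot",f([(243,257),(402,279),(376,409),(249,395)]))
print("chill edge lower",f([(180,223),(412,223)],.07),"right",f([(430,5),(413,220)],.07),"hot right edge",f([(412,240),(398,415)],.07),"outer groove l/r",f([(173,92),(413,92),(300,213)],.07))
```

```text
cool [[460.6, -79.5], [580.3, -68.3], [450.7, 38.3]] hot [[465.1, -118.2], [580.7, -140.1], [562.1, -256.8], [457.8, -238.7]]
chill edge lower [[419.3, -93.5], [589.1, -100.3]] right [[595.6, 39.5], [589.7, -98.1]] hot right edge [[589.5, -113.4], [582.6, -272.9]] outer groove l/r [[428.3, -4.1], [586.8, -10.6], [507.6, -89.5]]
```

```bash
python3 -m creep '[[-0.002,-0.004,0.04,0,0,0.003,0.6],[-0.002,-0.004,0.08,0,0,0.003,0.6],[-0.002,-0.004,0.105,0,0,0.003,0.6],[-0.002,-0.004,0.12,0,0,0.003,0.6],[-0.002,-0.004,0.12,0,0,0.003,0.6]]'
python3 - <<'E'
from h import *
delta([.52,-.101,.07],-2.6)
P=pose("wrist"); im=optics.camera("wrist"); cv2.imwrite("pics/w2.png",im[:,:,::-1])
E
```

```text
time: 2.5
ee_pos: [0.5171, -0.0971, 0.0789]
tcp_rot: [-180.0, 0.2, -2.4]
wrist_force: [-0.1, -0.0, -0.3]
opening: 0.0513
t 2.5 shift [0.0031 0.0038 0.0089] turn [-0.0005  0.0027  0.0031] F [-0.1 -0.  -0.3]
```

View pics/w2.png

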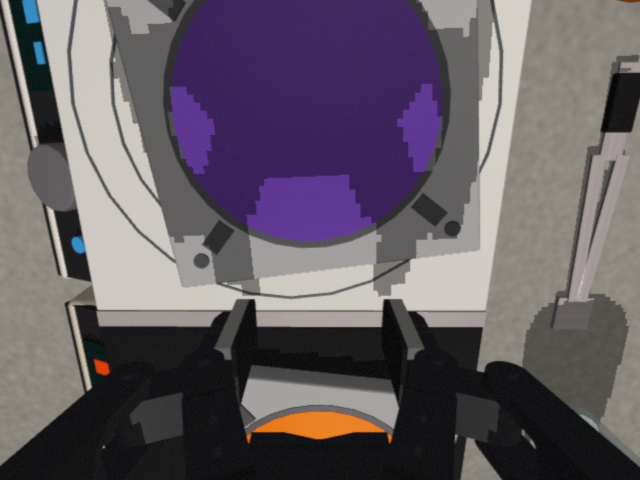

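```bash
python3 -m creep '[[0.003,0.004,0,0,0,0.003,0.6],[0.003,0.004,0.003,0,0,0.003,0.6],[0.003,0.004,0.005,0,0,0.003,0.6],[0.003,0.004,0.005,0,0,0.003,0.6]]'
python3 - <<'E'
from h import *
delta([.52,-.101,.07],-2.6)
for n in("side","scene"):
    im=optics.camera(n); a=im[200:320,220:340] if n=="side" else im[180:300,190:310]; cv2.imwrite(f"pics/{n}3.png",cv2.resize(a[:,:,::-1],None,fx=5,fy=5,interpolation=cv2.INTER_CUBIC))
E
```

```text
time: 2.95
ee_pos: [0.5209, -0.1032, 0.0754]
tcp_rot: [-180.0, -0.0, -2.8]
wrist_force: [1.0, -0.0, 0.3]
opening: 0.0509
t 2.95 shift [-0.001  -0.0021  0.0054] turn [-0.     -0.0001 -0.0029] F [ 1.  -0.   0.3]
```

View pics/scene3.png

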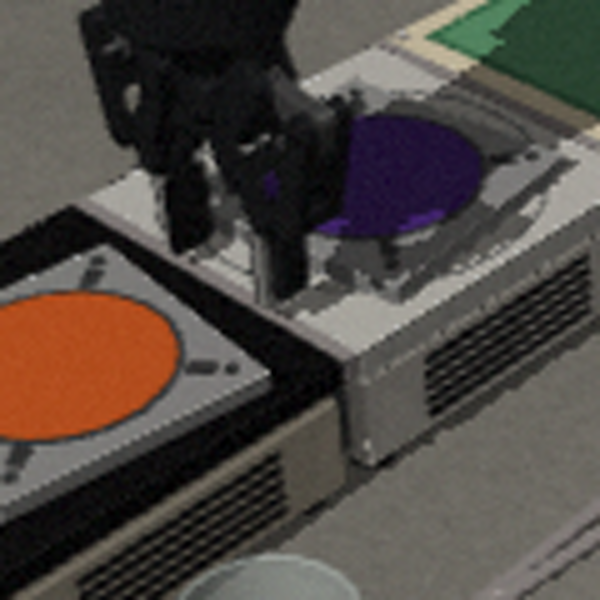

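View pics/side3.png

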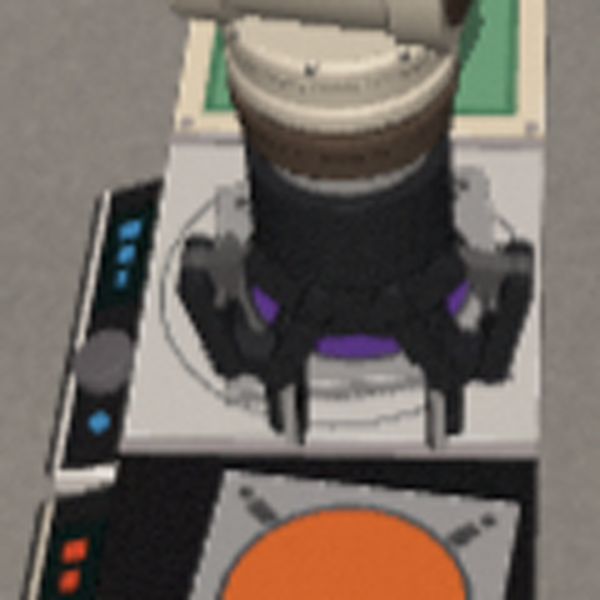

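```bash
python3 -m creep '[[-0.001,-0.001,0.001,0,0,0,0.6],[-0.001,-0.001,0.003,0,0,0,0.6],[-0.001,-0.001,0.003,0,0,0,0.6]]'; python3 -m creep '[[0,0,0.001,0,0,0,0.6],[0,0,0.001,0,0,0,0.6]]';python3 -m creep '[[0,0,0.001,0,0,0,0.6],[0,0,0.001,0,0,0,0.6]]'
```

```text
time: 3.35
ee_pos: [0.5197, -0.1019, 0.072]
tcp_rot: [-180.0, 0.0, -2.7]
wrist_force: [0.7, 0.0, 1.0]
opening: 0.0514
time: 3.55
ee_pos: [0.5199, -0.102, 0.0711]
tcp_rot: [180.0, 0.0, -2.8]
wrist_force: [-0.8, -0.2, 0.3]
opening: 0.0512
time: 3.75
ee_pos: [0.5199, -0.102, 0.0701]
tcp_rot: [-180.0, 0.0, -2.7]
wrist_force: [0.1, -0.1, 0.8]
opening: 0.0512
```

```bash
python3 -m creep '[[0,0,0.001,0,0,0,0.6],[0,0,0.001,0,0,0,0.6]]';python3 -m creep '[[0,0,0.001,0,0,0,0.6],[0,0,0.001,0,0,0,0.6]]'
```

```text
time: 3.95
ee_pos: [0.5199, -0.102, 0.0691]
tcp_rot: [-180.0, 0.0, -2.7]
wrist_force: [-0.7, -0.5, -0.6]
opening: 0.0513
time: 4.15
ee_pos: [0.5199, -0.102, 0.0681]
tcp_rot: [-180.0, 0.0, -2.8]
wrist_force: [1.0, -0.5, -1.3]
opening: 0.0512
```

```bash
python3 -m creep '[[0,0,0.001,0,0,0,0.6],[0,0,0.001,0,0,0,0.6]]';python3 -m creep '[[0,0,0.001,0,0,0,0.6],[0,0,0.001,0,0,0,0.6]]';python3 -c "
from h import *
im=optics.camera('scene');cv2.imwrite('pics/s4.png',cv2.resize(im[200:260,210:270,::-1],None,fx=9,fy=9,interpolation=cv2.INTER_CUBIC))"
```

```text
time: 4.35
ee_pos: [0.5199, -0.102, 0.0671]
tcp_rot: [180.0, 0.0, -2.7]
wrist_force: [0.5, 0.4, 0.1]
opening: 0.0513
time: 4.55
ee_pos: [0.52, -0.102, 0.0668]
tcp_rot: [180.0, -0.0, -2.7]
wrist_force: [-1.7, 0.3, 3.5]
opening: 0.0511
```

View pics/s4.png

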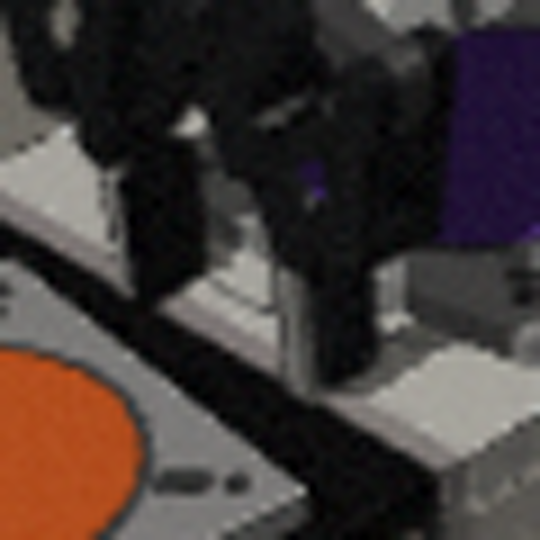

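```bash
python3 -m creep '[[0,0,-0.003,0,0,0,0.6],[0,-0.005,-0.003,0,0,0,0.6],[-0.0005,-0.011,-0.003,0,0,0,0.6],[-0.001,-0.017,-0.003,0,0,0,0.6],[-0.001,-0.023,-0.003,0,0,0,0.6],[-0.0015,-0.029,-0.003,0,0,0,0.6],[-0.0015,-0.035,-0.003,0,0,0,0.6],[-0.0015,-0.035,-0.003,0,0,0,0.6]]'; python3 -c "
from h import *
im=optics.camera('side');cv2.imwrite('pics/s5.png',cv2.resize(im[170:300,220:340,::-1],None,fx=4,fy=4,interpolation=cv2.INTER_CUBIC))
report('side',im,pose('side'))
P=pose('wrist'); im=optics.camera('wrist'); cv2.imwrite('pics/w5.png',im[:,:,::-1]); report('wrist',im,P)"
```

```text
time: 5.4
ee_pos: [0.5202, -0.066, 0.0692]
tcp_rot: [-180.0, -0.0, -2.7]
wrist_force: [0.3, -0.0, 0.1]
opening: 0.0511
side amber px [288. 322.] rect mm [ 513.1 -191. ] [90.6 92.4] 88.54
side green px [317. 204.] rect mm [572.1 161.9] [138.9  31.6] 87.24
wrist violet px [318. 123.] rect mm [523.1   3.1] [86.3 93.8] 87.34
```

View pics/s5.png

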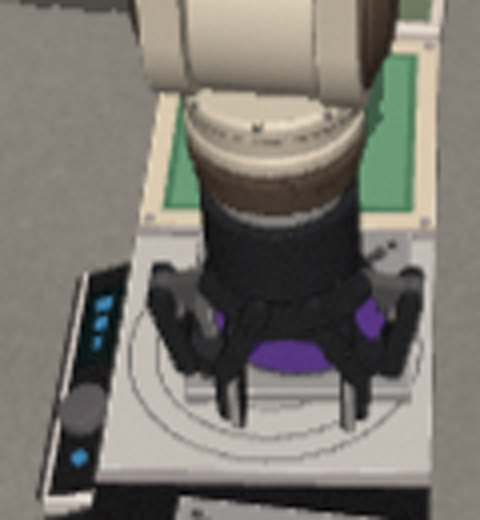

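View pics/w5.png

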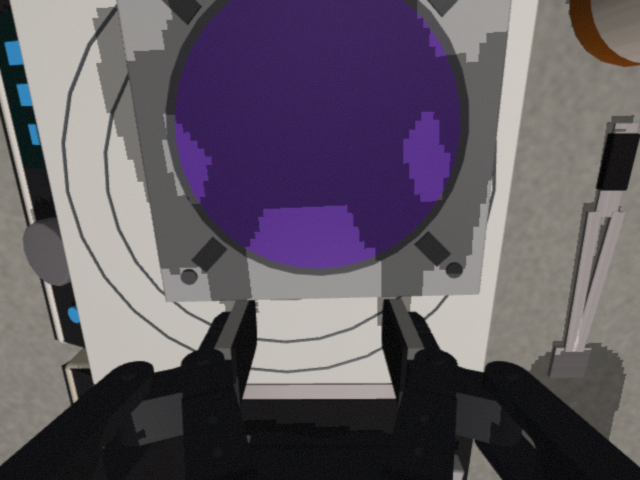

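```bash
python3 -m creep '[[-0.001,-0.007,0,0,0,0,0.6],[-0.002,-0.017,0,0,0,0,0.6],[-0.003,-0.027,0,0,0,0,0.6],[-0.004,-0.037,0,0,0,0,0.6],[-0.005,-0.048,0,0,0,0,0.6],[-0.006,-0.058,0,0,0,0,0.6],[-0.006,-0.066,0,0,0,0,0.6],[-0.0065,-0.075,0,0,0,0,0.6]]';  python3 -m creep '[[-0.001,-0.009,0,0,0,0,0.6],[-0.002,-0.018,0,0,0,0,0.6],[-0.003,-0.027,0,0,0,0,0.6],[-0.0035,-0.036,0,0,0,0,0.6],[-0.0045,-0.045,0,0,0,0,0.6],[-0.005,-0.053,0,0,0,0,0.6],[-0.0055,-0.06,0,0,0,0,0.6],[-0.0055,-0.06,0,0,0,0,0.6]]'; python3 -c "
from h import *
P=pose('wrist'); im=optics.camera('wrist'); cv2.imwrite('pics/w6.png',im[:,:,::-1]); report('wrist',im,P)
im=optics.camera('scene');cv2.imwrite('pics/c6.png',im[130:330,120:400,::-1]); report('scene',im,pose('scene'))"
```

```text
time: 6.3
ee_pos: [0.5172, 0.009, 0.0693]
tcp_rot: [180.0, 0.0, -2.7]
wrist_force: [0.0, -1.7, -1.1]
opening: 0.0515
time: 7.1
ee_pos: [0.5146, 0.0694, 0.0694]
tcp_rot: [-180.0, -0.0, -2.7]
wrist_force: [0.9, 0.2, -0.6]
opening: 0.0511
wrist violet px [322. 126.] rect mm [519.2 138.3] [87.2 93.9] 87.35
wrist green px [124. 129.] rect mm [449.1 142.7] [89.9 13.2] 87.45
scene amber px [201. 253.] rect mm [ 514.8 -192.6] [91.7 89.5] 38.39
scene violet px [318. 187.] rect mm [540.2 146.3] [47.4 86.6] 18.82
scene green px [335. 185.] rect mm [554.9 194.9] [103.4 199.6] 42.0
```

View pics/w6.png

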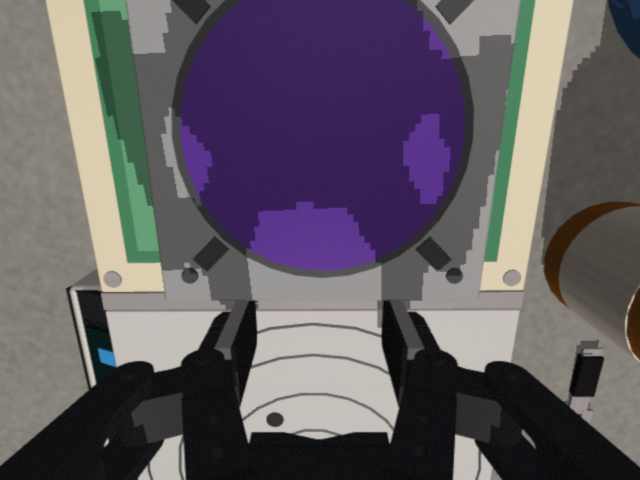

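View pics/c6.png

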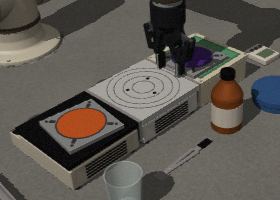

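```bash
python3 -m creep '[[-0.001,-0.004,0,0,0,0,0.6],[-0.002,-0.009,0,0,0,0,0.6],[-0.003,-0.014,0,0,0,0,0.6],[-0.0035,-0.019,0,0,0,0,0.6],[-0.004,-0.023,0,0,0,0,0.6],[-0.004,-0.0245,0,0,0,0,0.6],[-0.004,-0.0245,0,0,0,0,0.6]]';  python3 -m creep '[[0,0.01,0,0,0,0,0.6],[0,0.03,0,0,0,0,0.6],[0,0.05,-0.03,0,0,0,0.6],[0,0.07,-0.07,0,0,0,0.6],[0,0.1,-0.11,0,0,0,0.6],[0,0.15,-0.11,0,0,0,0.6],[0,0.18,-0.11,0,0,0,0.6],[0,0.18,-0.11,0,0,0,0.6]]'; python3 -c "
from h import *
P=pose('wrist'); im=optics.camera('wrist'); cv2.imwrite('pics/w7.png',im[:,:,::-1]); report('wrist',im,P)
for n in ('scene','side'):
  im=optics.camera(n);cv2.imwrite(f'pics/{n}7.png',im[:,:,::-1]); report(n,im,pose(n))"
```

```text
time: 7.9
ee_pos: [0.5117, 0.0935, 0.0693]
tcp_rot: [-180.0, 0.0, -2.7]
wrist_force: [0.1, -0.2, 0.0]
opening: 0.0511
time: 8.7
ee_pos: [0.5027, -0.0902, 0.1794]
tcp_rot: [180.0, -0.0, -3.0]
wrist_force: [-0.1, 0.2, 0.2]
opening: 0.051
wrist amber px [337. 368.] rect mm [ 507.8 -191.4] [82.3 93.5] 9.77
scene amber px [201. 253.] rect mm [ 514.8 -192.6] [91.7 89.5] 38.39
scene violet px [317. 182.] rect mm [517.9 163. ] [90.4 86.3] 38.07
scene green px [318. 195.] rect mm [520.8 164.1] [144.3 139.2] 87.41
side amber px [288. 322.] rect mm [ 513.1 -191. ] [90.6 92.4] 88.54
side green px [320. 204.] rect mm [578.5 161.7] [138.6  18.7] 87.24
```

View pics/w7.png

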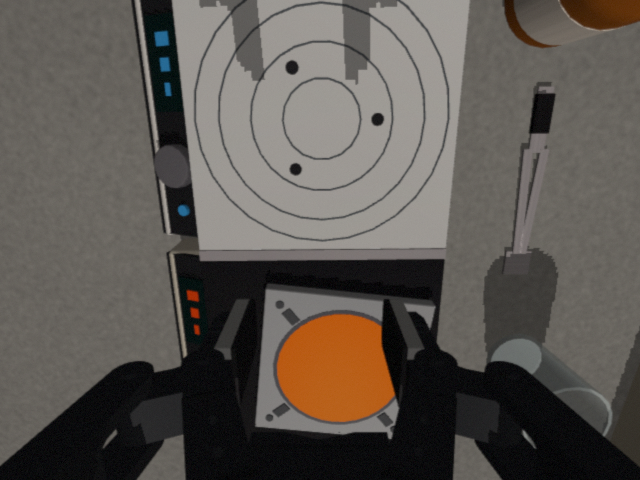

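View pics/side7.png

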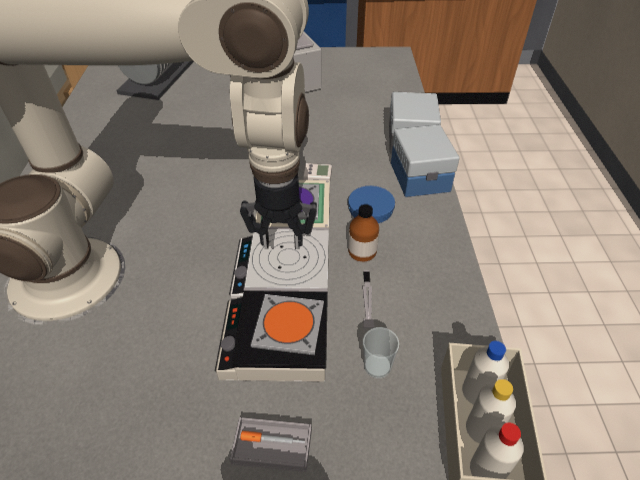

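Run:
```python
from h import *
P=pose("wrist"); im=cv2.imread("pics/w7.png",0)
b=cv2.adaptiveThreshold(im,255,1,1,15,12); b[250:]=0
cs,_=cv2.findContours(b,cv2.RETR_LIST,cv2.CHAIN_APPROX_NONE)
for c in cs:
    if len(c)>120:
        w=(cast(c[:,0],P,.07)*1000).astype(np.float32); e=cv2.fitEllipse(w); print(len(c),np.round(e[0],1),np.round(e[1],1))
delta([.514,-.285,.18],-2.7)
```

```text
310 [-511.9  -45.6] [7.00000e-01 4.91911e+04]
133 [407.4 -63. ] [ 9.5 41.5]
133 [398.5 -57.7] [ 1.7 47.3]
144 [644.4 -55.6] [ 2.4 42.8]
369 [643.  -46.9] [ 14.5 112.6]
219 [508.4  -9.1] [47.3 47.6]
230 [508.4  -9. ] [49.  49.2]
407 [508.4  -9. ] [87.3 87.6]
416 [508.4  -9.1] [89.1 89.2]
241 [595.4   7.1] [ 1.4 59.3]
596 [508.3  -9. ] [127.3 127.5]
607 [508.4  -9.1] [129.  129.1]
157 [638.  -20.6] [ 85.  125.9]
211 [564.5 -33.8] [100.8 183.3]
1183 [508.4  -9. ] [158. 158.]
577 [418.6 -10.8] [  9.2 151.2]
310 [407.1  17.1] [ 3.3 81. ]
330 [401.4  17.4] [  1.7 105.3]
t 8.85 shift [ 0.0207  0.1975 -0.0011] turn [-0.0006  0.0004 -0.0016] F [ 0.2  0.6 -0. ]
```

```bash
python3 -m creep '[[0.005,0.05,0,0,0,0,0.6],[0.01,0.1,0,0,0,0,0.6],[0.015,0.15,0,0,0,0,0.6],[0.0205,0.198,0,0,0,0,0.6],[0.0205,0.198,0,0,0,0,0.6],[0.0205,0.198,0,0,0,0,0.6],[0.0205,0.198,0,0,0,0,0.6]]'
python3 - <<'E'
from h import *
P0=pose("wrist"); ims={n:optics.camera(n) for n in("wrist","scene","side")}
print(pose("wrist")[2]-P0[2])
for n,im in ims.items():
    cv2.imwrite(f"pics/{n}8.png",im[:,:,::-1]); P=P0 if n=="wrist" else pose(n); report(n,im,P)
    g=cv2.cvtColor(im,cv2.COLOR_RGB2GRAY); g=cv2.resize(g,None,fx=3,fy=3,interpolation=cv2.INTER_CUBIC)
    b=cv2.adaptiveThreshold(g,255,1,1,31,8)
    cs,_=cv2.findContours(b,cv2.RETR_LIST,cv2.CHAIN_APPROX_NONE)
    for c in cs:
        if len(c)>100:
            w=(cast((c[:,0]-1)/3,P,.07)*1000).astype(np.float32); e=cv2.fitEllipse(w)
            if 35<e[1][0] and e[1][1]<175 and e[1][1]-e[1][0]<5 and abs(e[0][0]-509)<20 and abs(e[0][1]+14)<20: print(n,np.round(e[0],1),np.round(e[1],1))
delta([.514,-.285,.07],-2.7)
E
```

```text
time: 9.55
ee_pos: [0.5144, -0.284, 0.1792]
tcp_rot: [-180.0, 0.0, -2.7]
wrist_force: [0.5, 0.0, -0.3]
opening: 0.0516
[-6.53414358e-05  9.78064320e-05  4.06360112e-04]
wrist amber px [310.  83.] rect mm [ 513.4 -191.6] [92.3 92.3] 49.22
scene amber px [202. 253.] rect mm [ 515.2 -193.5] [89.3 87.9] 51.62
scene violet px [317. 182.] rect mm [517.9 163. ] [90.3 86.3] 38.07
scene green px [317. 195.] rect mm [519.  163.7] [143.6 142.6] 87.51
scene [509.9 -15.2] [47.  50.7]
scene [507.7 -16.1] [42.9 47.7]
side amber px [290. 327.] rect mm [ 513.  -205.9] [66.8 80.1] 62.37
side [512.5 -14.7] [120.7 124.8]
t 9.7 shift [-0.0005  0.001   0.1096] turn [ 0.0001 -0.0004  0.0011] F [ 0.3  0.2 -0. ]
```

View pics/scene8.png

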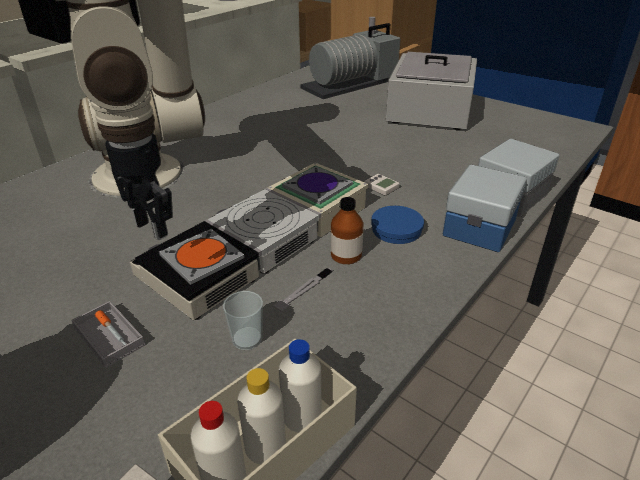

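View pics/wrist8.png

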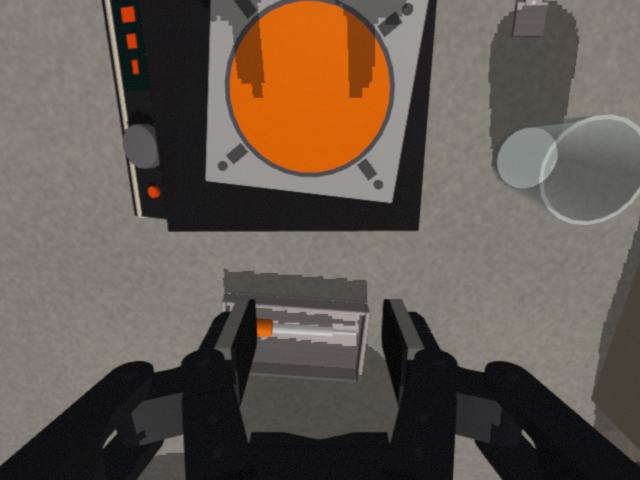

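```bash
python3 -m creep '[[0,0.001,0.035,0,0,0,0.6],[0,0.001,0.07,0,0,0,0.6],[0,0.001,0.095,0,0,0,0.6],[0,0.001,0.105,0,0,0,0.6],[0,0.001,0.11,0,0,0,0.6],[0,0.001,0.11,0,0,0,0.6],[0,0.001,0.11,0,0,0,0.6]]'; python3 -c "
from h import *
im=optics.camera('scene');cv2.imwrite('pics/s9.png',cv2.resize(im[180:320,120:260,::-1],None,fx=4,fy=4,interpolation=cv2.INTER_CUBIC))
delta([.514,-.285,.0695],-2.7)"
```

```text
time: 10.4
ee_pos: [0.5148, -0.2867, 0.0709]
tcp_rot: [179.9, -0.1, -2.7]
wrist_force: [-0.7, -0.3, -0.3]
opening: 0.0511
t 10.45 shift [-0.0009 -0.0017  0.0014] turn [ 0.001  -0.002  -0.0008] F [-0.1 -0.1 -0.4]
```

View pics/s9.png

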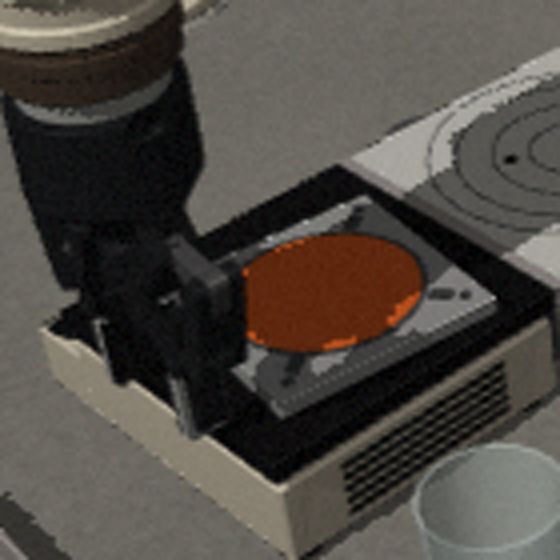

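```bash
python3 -m creep '[[0,-0.006,0.001,0,0,0,0.6],[0,-0.012,0.001,0,0,0,0.6],[0,-0.018,0.001,0,0,0,0.6],[-0.0005,-0.025,0.001,0,0,0,0.6],[-0.001,-0.032,0.001,0,0,0,0.6],[-0.0015,-0.04,0.001,0,0,0,0.6],[-0.002,-0.048,0.001,0,0,0,0.6],[-0.002,-0.048,0.001,0,0,0,0.6]]'; python3 -c "
from h import *
P=pose('wrist'); im=optics.camera('wrist'); cv2.imwrite('pics/w10.png',im[:,:,::-1]); report('wrist',im,P)
im=optics.camera('scene');report('scene',im,pose('scene'))"
```

```text
time: 11.25
ee_pos: [0.5143, -0.2371, 0.0683]
tcp_rot: [-180.0, 0.0, -2.7]
wrist_force: [0.2, -0.5, 0.5]
opening: 0.0515
wrist amber px [279. 126.] rect mm [ 504.9 -167.7] [86.9 93.9] 87.35
scene amber px [210. 410.] rect mm [ 801.4 -420.4] [30.  31.1] 47.72
scene violet px [317. 182.] rect mm [517.9 163. ] [90.3 86.3] 38.07
scene green px [316. 194.] rect mm [518.8 164.1] [144.3 143.1] 87.48
```

View pics/w10.png

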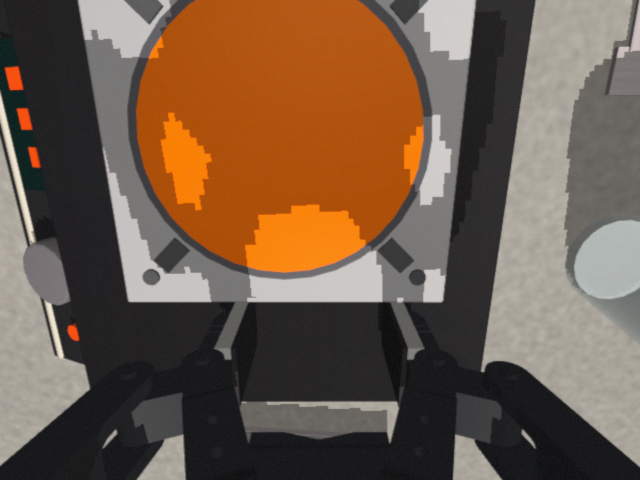

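```bash
python3 -m creep '[[0,-0.007,-0.001,0,0,0,0.6],[-0.0005,-0.016,-0.001,0,0,0,0.6],[-0.0005,-0.026,-0.001,0,0,0,0.6],[-0.001,-0.036,-0.001,0,0,0,0.6],[-0.001,-0.046,-0.001,0,0,0,0.6],[-0.0015,-0.055,-0.001,0,0,0,0.6],[-0.0015,-0.063,-0.001,0,0,0,0.6],[-0.002,-0.07,-0.001,0,0,0,0.6]]'; python3 -m creep '[[0,-0.008,0,0,0,0,0.6],[-0.0005,-0.017,0,0,0,0,0.6],[-0.0005,-0.026,0,0,0,0,0.6],[-0.001,-0.035,0,0,0,0,0.6],[-0.001,-0.044,0,0,0,0,0.6],[-0.0015,-0.052,0,0,0,0,0.6],[-0.0015,-0.058,0,0,0,0,0.6],[-0.0015,-0.058,0,0,0,0,0.6]]'; python3 -c "
from h import *
P=pose('wrist'); im=optics.camera('wrist'); cv2.imwrite('pics/w11.png',im[:,:,::-1]); report('wrist',im,P)
im=optics.camera('scene');report('scene',im,pose('scene'));cv2.imwrite('pics/s11.png',cv2.resize(im[150:300,150:350,::-1],None,fx=3,fy=3,interpolation=cv2.INTER_CUBIC))
im=optics.camera('side');report('side',im,pose('side'))"
```

```text
time: 12.15
ee_pos: [0.5158, -0.1676, 0.0693]
tcp_rot: [180.0, -0.0, -2.7]
wrist_force: [-0.1, -2.6, -1.4]
opening: 0.0512
time: 12.95
ee_pos: [0.5171, -0.1094, 0.0694]
tcp_rot: [-180.0, -0.0, -2.7]
wrist_force: [0.1, 0.7, -0.3]
opening: 0.0513
wrist amber px [274. 128.] rect mm [507.9 -39.9] [87.2 93.5] 87.35
scene amber px [210. 411.] rect mm [ 801.6 -420.5] [30.  31.2] 49.68
scene violet px [317. 182.] rect mm [517.  162.3] [88.  86.3] 38.07
scene green px [316. 194.] rect mm [518.7 164.1] [144.1 143.2] 87.57
side amber px [511. 433.] rect mm [ 881.4 -422.7] [36.4 30.2] 88.39
side green px [319. 206.] rect mm [572.8 161.8] [138.9  30.2] 87.24
```

View pics/w11.png

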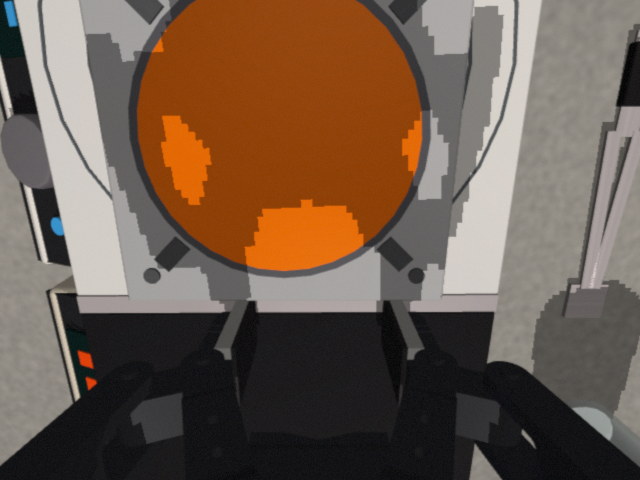

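View pics/s11.png

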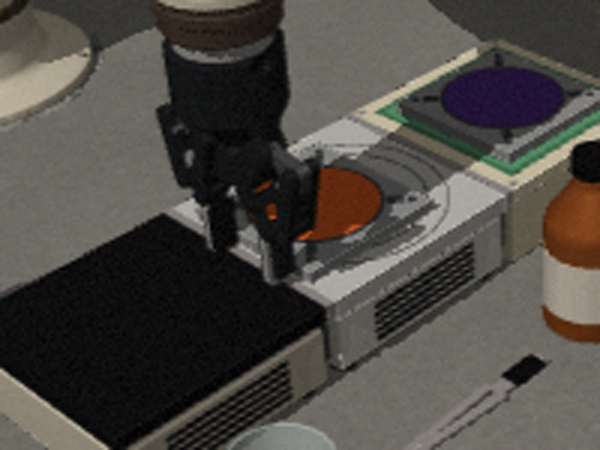

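```bash
python3 -c "
from h import *
P=pose('wrist')
print('carrier top-front',cast([(128,300),(443,299)],P,.08).round(4).tolist())
print('carrier sides',cast([(100,120),(462,120)],P,.08).round(4).tolist())
print('chill front',cast([(80,296),(496,295)],P,.07).round(4).tolist(),cast([(80,312),(496,310)],P,.07).round(4).tolist())
print('chill sides',cast([(50,120),(519,120)],P,.07).round(4).tolist())"
```

```text
carrier top-front [[0.4456, -0.0939], [0.5651, -0.0991]]
carrier sides [[0.4494, -0.0287], [0.568, -0.0343]]
chill front [[0.4207, -0.0959], [0.5899, -0.1035]] [[0.4189, -0.1031], [0.5906, -0.1103]]
chill sides [[0.4263, -0.0277], [0.5917, -0.0355]]
```

```bash
python3 -m creep '[[0,-0.004,0,0,0,0,0.6],[0,-0.009,0,0,0,0,0.6],[0,-0.014,0,0,0,0,0.6],[0,-0.019,0,0,0,0,0.6],[0,-0.022,0,0,0,0,0.6],[0,-0.0235,0,0,0,0,0.6],[0,-0.0235,0,0,0,0,0.6]]';  python3 -m creep '[[0,0.01,0,0,0,0,0.6],[0,0.03,0,0,0,0,0.6],[0,0.05,-0.03,0,0,0,0.6],[0,0.07,-0.07,0,0,0,0.6],[0,0.09,-0.12,0,0,0,0.6],[0,0.09,-0.13,0,0,0,0.6],[0,0.09,-0.13,0,0,0,0.6],[0,0.09,-0.13,0,0,0,0.6]]'; python3 -c "
from h import *
P=pose('wrist'); im=optics.camera('wrist'); cv2.imwrite('pics/w12.png',im[:,:,::-1]); report('wrist',im,P)
for n in ('scene','side'):
  im=optics.camera(n);cv2.imwrite(f'pics/{n}12.png',im[:,:,::-1]); report(n,im,pose(n))"
```

```text
time: 13.8
ee_pos: [0.5182, -0.0865, 0.0693]
tcp_rot: [-180.0, -0.0, -2.7]
wrist_force: [-0.2, 0.1, 0.8]
opening: 0.0515
time: 14.6
ee_pos: [0.5136, -0.1767, 0.198]
tcp_rot: [-180.0, 0.1, -2.8]
wrist_force: [-0.4, 0.3, 0.3]
opening: 0.0512
wrist amber px [294.  29.] rect mm [507.3 -45.7] [29.7 87.3] 87.27
scene amber px [210. 410.] rect mm [ 801.5 -420.6] [30.  31.1] 47.72
scene violet px [317. 182.] rect mm [517.9 163. ] [90.3 86.3] 38.07
scene green px [316. 195.] rect mm [518.7 163.8] [143.6 143.1] 87.48
side amber px [287. 262.] rect mm [507.8 -35.9] [51.5 47. ] 88.61
side green px [318. 207.] rect mm [566.8 162. ] [139.2  42.2] 87.24
```

View pics/w12.png

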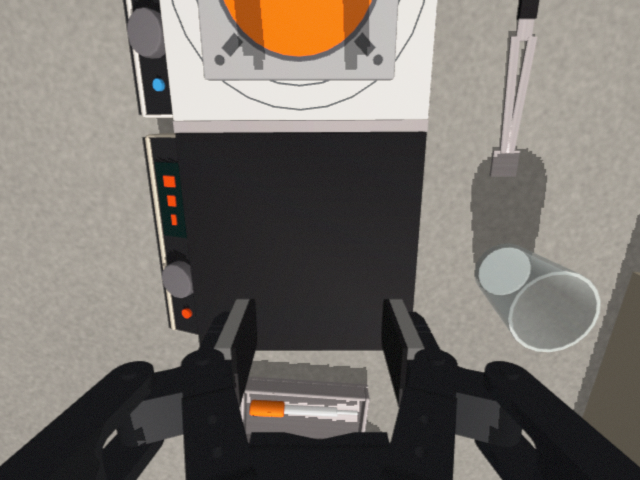

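View pics/scene12.png

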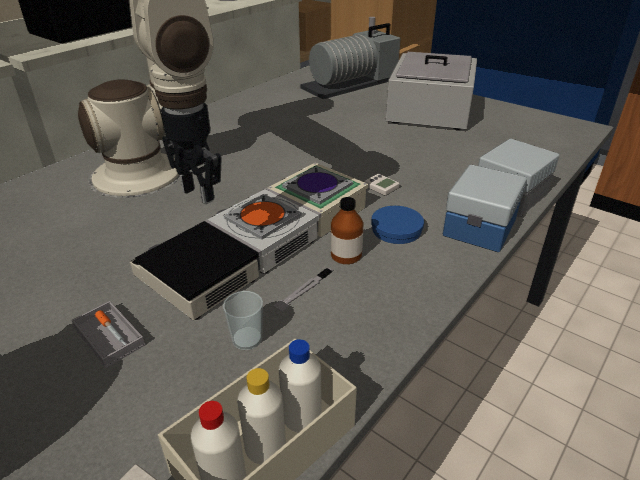

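```bash
python3 -m creep '[[0,-0.03,-0.04,0,0,0,0.6],[0,-0.07,-0.06,0,0,0,0.6],[0,-0.11,-0.06,0,0,0,0.6],[0,-0.12,-0.06,0,0,0,0.6],[0,-0.12,-0.06,0,0,0,0.6],[0,-0.12,-0.06,0,0,0,0.6]]'
python3 - <<'E'
from h import *
P=pose('wrist'); im=optics.camera('wrist'); cv2.imwrite('pics/w13.png',im[:,:,::-1])
hsv=cv2.cvtColor(im,cv2.COLOR_RGB2HSV); m=(hsv[...,0]<18)&(hsv[...,1]>150)&(hsv[...,2]>60)
w=(cast(biggest(m),P,.0804)*1000).astype(np.float32); print("amber",cv2.fitEllipse(w),cv2.minAreaRect(w)[:2])
g=cv2.cvtColor(im,cv2.COLOR_RGB2GRAY); b=cv2.adaptiveThreshold(g,255,1,1,15,10)
cs,_=cv2.findContours(b,cv2.RETR_LIST,cv2.CHAIN_APPROX_NONE)
for c in cs:
    if len(c)>100:
        w=(cast(c[:,0],P,.07)*1000).astype(np.float32); e=cv2.fitEllipse(w)
        if 35<e[1][0] and e[1][1]<175 and e[1][1]-e[1][0]<8: print(len(c),np.round(e[0],1),np.round(e[1],1))
E
```

```text
time: 15.35
ee_pos: [0.5193, -0.0573, 0.2583]
tcp_rot: [180.0, 0.1, -2.7]
wrist_force: [0.8, -0.3, 0.5]
opening: 0.0509
amber ((508.7386474609375, -14.131404876708984), (93.33311462402344, 93.42081451416016), 37.523460388183594) ((508.70166015625, -14.412349700927734), (93.45207977294922, 93.49539947509766))
328 [508.3 -15.3] [98.  98.1]
341 [508.3 -15.2] [101.6 101.7]
```

View pics/w13.png

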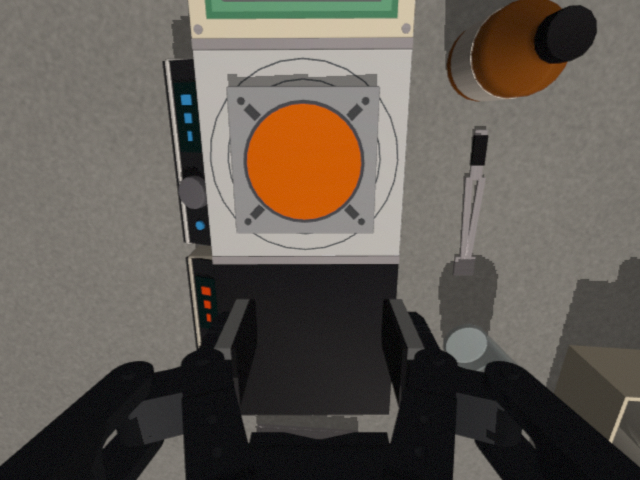

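Run:
```python
from h import *
P=pose('wrist'); im=cv2.imread('pics/w13.png',0)
f=lambda p,z=.07:(cast(p,P,z)*1000).round(1)
o=f([(211,155),(398,152),(304,58),(304,249)]); print(o, "x",o[:2,0].mean(),"y",o[2:,1].mean())
c=f([(195,50),(412,50),(400,256),(209,255)]); print("chill",c.mean(0),c.tolist())
c=f([(229,87),(379,87),(373,232),(236,234)],.08); print("carrier",c.mean(0),c.tolist())
m=np.zeros((3,3))
```

```text
[[430.5  -4.7]
 [588.5  -9.7]
 [513.6  66.2]
 [504.1 -92.4]] x 509.5 y -13.100000000000001
chill [508.875 -13.425] [[428.8, 76.0], [598.2, 67.8], [591.8, -103.4], [416.7, -94.1]]
carrier [509.3  -14.95] [[454.3, 47.1], [571.0, 41.5], [565.8, -76.1], [446.1, -72.3]]
```

```bash
python3 -c "
from h import *
bot.job_done(); print(bot.get_obs()['time'])"
```

```text
the job is handed in; nothing more can be done
the job is handed in; nothing more can be done
```

I handed the job in at about 15.4 s of the 67 s allowed. Both carriers looked correctly placed in the last checks, though no verdict is reported.

**What I did:** I lowered the part-open fingers into the gap between the two carriers. I pushed the violet carrier along the row onto the green shelf by its frame. Then I went behind the amber carrier and pushed it the same way onto the chill plate, and backed the gripper off upwards. Both carriers squared themselves against the two fingers.

**Last checks:**

| Carrier | Measured centre (mm) | Target centre (mm) | Result |
|---|---|---|---|
| Violet, on shelf (scene camera) | (518, 163) | (518.5, 164.5) | about 2 mm off, limit 20 mm |
| Amber, on chill plate (wrist camera) | (508.8, -14.2) | (509, -13.2) | about 1 mm off, limit 10 mm |

The amber carrier's front edge stayed against the fingers, which held the row's angle of about -2.7°. The pictures show it square with the plate. Wrist force was back to noise level and nothing else on the bench had visibly moved.

**Disagreement:** the cameras put the same points up to 3–6 mm apart along the row, because of calibration and arm-settling error. I therefore judged each placement relative to its target within a single view. In the last wrist view the wafer rim gave the amber centre as -14.2 mm along the row, and the frame corners gave -15.0 mm. Both are within tolerance.

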